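# Top up the bottle tray and send it home

## Task

Two of the six cells in the blue tray are empty: stand one of the red-capped spare bottles from the table upright in each empty cell, without dropping it and without lifting out the bottles already there, and leave the third spare standing where it is. Only when all six cells are full, slide the tray gently all the way home into the white dock, and let go. Leave the other things on the table alone.

Things in the scene. Friction and masses are not known exactly. Their poses are not given: they have to be found in the camera images.
- dock: white docking station, fixed, 250 mm wide; origin on the table surface; its x axis is the direction in which the tray slides home, y to its left. A bed 16 mm high runs from x -106 to +126 mm with 38 mm high rails at y +-112 to +-124 mm; at x +104 to +128 mm stands a wall 105 mm high. (Beware: a wall dispenser hangs left of the robot base at x 0.02, y over 0.2, z over 0.55 m)
- tray (a joint): slide of the blue tray along the dock's +x: 0 = pulled fully out (as it starts), 0.060 m = fully home at its stop. About 3 N of friction and 15 N per m/s of drag; it stays where it is left, no spring, no click
- handle (a point): centre of the grey bow handle's cross bar on the front of the tray, 48 mm to the right of the tray's middle line; moves with the tray. The bar is 14 mm thick along the dock's x, 110 mm long along y, 24 mm high (its centre is 47 mm above the table); there is a free gap of 48 mm between bar and tray, bridged by two arms 48 mm either side of this point; at the sides and in front of it all is free
- cell_1 (a point): centre of the floor of the front row's left cell of the tray (seen from the handle); axes as the dock's; moves with the tray. Square well 52 x 52 mm, 34 mm deep, floor 25 mm and rim 59 mm above the table; cell pitch 62 mm along the dock's x, 72 mm along y. Empty or holding one bottle
- cell_2 (a point): centre of the floor of the front row's middle cell of the tray (seen from the handle); axes as the dock's; moves with the tray. Square well 52 x 52 mm, 34 mm deep, floor 25 mm and rim 59 mm above the table; cell pitch 62 mm along the dock's x, 72 mm along y. Empty or holding one bottle
- cell_3 (a point): centre of the floor of the front row's right cell of the tray (seen from the handle); axes as the dock's; moves with the tray. Square well 52 x 52 mm, 34 mm deep, floor 25 mm and rim 59 mm above the table; cell pitch 62 mm along the dock's x, 72 mm along y. Empty or holding one bottle
- cell_4 (a point): centre of the floor of the rear row's left cell of the tray (seen from the handle); axes as the dock's; moves with the tray. Square well 52 x 52 mm, 34 mm deep, floor 25 mm and rim 59 mm above the table; cell pitch 62 mm along the dock's x, 72 mm along y. Empty or holding one bottle
- cell_5 (a point): centre of the floor of the rear row's middle cell of the tray (seen from the handle); axes as the dock's; moves with the tray. Square well 52 x 52 mm, 34 mm deep, floor 25 mm and rim 59 mm above the table; cell pitch 62 mm along the dock's x, 72 mm along y. Empty or holding one bottle
- cell_6 (a point): centre of the floor of the rear row's right cell of the tray (seen from the handle); axes as the dock's; moves with the tray. Square well 52 x 52 mm, 34 mm deep, floor 25 mm and rim 59 mm above the table; cell pitch 62 mm along the dock's x, 72 mm along y. Empty or holding one bottle
- stock_1: dark bottle with a big red cap, 36 x 42 x 106 mm (x, y, z), 80 g, upright; origin at the centre of its underside; the cap is the part above 63 mm, about 34 mm wide along x and 40 mm along y; stands in one of the tray's cells from the start
- stock_2: dark bottle with a big red cap, 36 x 42 x 106 mm (x, y, z), 80 g, upright; origin at the centre of its underside; the cap is the part above 63 mm, about 34 mm wide along x and 40 mm along y; stands in one of the tray's cells from the start
- stock_3: dark bottle with a big red cap, 36 x 42 x 106 mm (x, y, z), 80 g, upright; origin at the centre of its underside; the cap is the part above 63 mm, about 34 mm wide along x and 40 mm along y; stands in one of the tray's cells from the start
- dropper: brown dropper bottle with a black rubber bulb, 33 x 34 x 102 mm, 70 g; origin at the centre of its underside; stands in one of the tray's cells from the start
- spare_1: dark bottle with a big red cap, 36 x 42 x 106 mm (x, y, z), 80 g, upright; origin at the centre of its underside; the cap is the part above 63 mm, about 34 mm wide along x and 40 mm along y; a spare, stands on the open table to the robot's right
- spare_2: dark bottle with a big red cap, 36 x 42 x 106 mm (x, y, z), 80 g, upright; origin at the centre of its underside; the cap is the part above 63 mm, about 34 mm wide along x and 40 mm along y; a spare, stands on the open table to the robot's right
- spare_3: dark bottle with a big red cap, 36 x 42 x 106 mm (x, y, z), 80 g, upright; origin at the centre of its underside; the cap is the part above 63 mm, about 34 mm wide along x and 40 mm along y; a spare, stands on the open table to the robot's right
- pump_bottle: white pump bottle, 176 mm tall, 55 mm across, spout 34 mm to one side; origin at the underside; bystander, loose
- vial_blue: amber vial with a blue cap, 23 mm across, 58 mm tall; origin at the underside; bystander, loose
- syringe: syringe lying on the table, 33 x 114 x 22 mm, long along its y; bystander, loose
- oximeter: blue and white finger oximeter, 33 x 58 x 30 mm; bystander, loose

How it is judged (in metres and radians):
On the way, in this order (a step that is already met when the one before it is completed fails the run):
1. all six cells hold an upright bottle on the cell floor, while the tray is still out (slid in by less than 20 mm) ((((x of spare_1 in the frame of handle between 0.06 and 0.182 m and y of spare_1 in the frame of handle between -0.052 and 0.148 m and z of spare_1 in the frame of dock below 0.031 m and angle between spare_1's own z axis and vertical below 0.12 rad) and (x of spare_2 in the frame of handle between 0.06 and 0.182 m and y of spare_2 in the frame of handle between -0.052 and 0.148 m and z of spare_2 in the frame of dock below 0.031 m and angle between spare_2's own z axis and vertical below 0.12 rad)) or ((x of spare_1 in the frame of handle between 0.06 and 0.182 m and y of spare_1 in the frame of handle between -0.052 and 0.148 m and z of spare_1 in the frame of dock below 0.031 m and angle between spare_1's own z axis and vertical below 0.12 rad) and (x of spare_3 in the frame of handle between 0.06 and 0.182 m and y of spare_3 in the frame of handle between -0.052 and 0.148 m and z of spare_3 in the frame of dock below 0.031 m and angle between spare_3's own z axis and vertical below 0.12 rad)) or ((x of spare_2 in the frame of handle between 0.06 and 0.182 m and y of spare_2 in the frame of handle between -0.052 and 0.148 m and z of spare_2 in the frame of dock below 0.031 m and angle between spare_2's own z axis and vertical below 0.12 rad) and (x of spare_3 in the frame of handle between 0.06 and 0.182 m and y of spare_3 in the frame of handle between -0.052 and 0.148 m and z of spare_3 in the frame of dock below 0.031 m and angle between spare_3's own z axis and vertical below 0.12 rad))) and z of each of stock_1, stock_2, stock_3, dropper in the frame of dock below 0.031 m and angle between each of stock_1, stock_2, stock_3, dropper's own z axis and vertical below 0.12 rad and value of joint tray below 0.02 m), for 0.2 s.
2. the tray is home (within 5 mm of its stop), all six cells still full ((((x of spare_1 in the frame of handle between 0.06 and 0.182 m and y of spare_1 in the frame of handle between -0.052 and 0.148 m and z of spare_1 in the frame of dock below 0.031 m and angle between spare_1's own z axis and vertical below 0.12 rad) and (x of spare_2 in the frame of handle between 0.06 and 0.182 m and y of spare_2 in the frame of handle between -0.052 and 0.148 m and z of spare_2 in the frame of dock below 0.031 m and angle between spare_2's own z axis and vertical below 0.12 rad)) or ((x of spare_1 in the frame of handle between 0.06 and 0.182 m and y of spare_1 in the frame of handle between -0.052 and 0.148 m and z of spare_1 in the frame of dock below 0.031 m and angle between spare_1's own z axis and vertical below 0.12 rad) and (x of spare_3 in the frame of handle between 0.06 and 0.182 m and y of spare_3 in the frame of handle between -0.052 and 0.148 m and z of spare_3 in the frame of dock below 0.031 m and angle between spare_3's own z axis and vertical below 0.12 rad)) or ((x of spare_2 in the frame of handle between 0.06 and 0.182 m and y of spare_2 in the frame of handle between -0.052 and 0.148 m and z of spare_2 in the frame of dock below 0.031 m and angle between spare_2's own z axis and vertical below 0.12 rad) and (x of spare_3 in the frame of handle between 0.06 and 0.182 m and y of spare_3 in the frame of handle between -0.052 and 0.148 m and z of spare_3 in the frame of dock below 0.031 m and angle between spare_3's own z axis and vertical below 0.12 rad))) and z of each of stock_1, stock_2, stock_3, dropper in the frame of dock below 0.031 m and angle between each of stock_1, stock_2, stock_3, dropper's own z axis and vertical below 0.12 rad and value of joint tray above 0.055 m), for 0.2 s.
At the end, for the whole second after the job is handed in: Each of the six cells holds a bottle (the four that were there and two spares), standing upright (within 0.12 rad) on the cell floor (within 6 mm in height); the tray is within 5 mm of its home stop; one spare still stands upright within 30 mm of where it started; all bottles are at rest (all of step 2 and ((distance of spare_1 from where it was at the start of the episode below 0.03 m and angle between spare_1's own z axis and vertical below 0.12 rad) or (distance of spare_2 from where it was at the start of the episode below 0.03 m and angle between spare_2's own z axis and vertical below 0.12 rad) or (distance of spare_3 from where it was at the start of the episode below 0.03 m and angle between spare_3's own z axis and vertical below 0.12 rad)) and linear speed of each of stock_1, stock_2, stock_3, dropper, spare_1, spare_2, spare_3 below 0.03 m/s); the robot touches nothing.
It fails at once if a bottle that stood in the tray is lifted out or knocked over (z of any of stock_1, stock_2, stock_3, dropper in the frame of dock above 0.05 m or angle between any of stock_1, stock_2, stock_3, dropper's own z axis and vertical above 0.5 rad).
It fails at once if a spare is knocked over (angle between any of spare_1, spare_2, spare_3's own z axis and vertical above 0.8 rad).
It fails at once if a spare is dropped or thrown (moves faster than 0.6 m/s while no finger touches it) ((linear speed of spare_1 above 0.6 m/s and not (contact force between the fingers and spare_1 above 0.05 N)) or (linear speed of spare_2 above 0.6 m/s and not (contact force between the fingers and spare_2 above 0.05 N)) or (linear speed of spare_3 above 0.6 m/s and not (contact force between the fingers and spare_3 above 0.05 N))).
It fails at once if the tray is slammed (faster than 0.3 m/s) (velocity of joint tray above 0.3 m/s).
It fails at once if a bystander (pump bottle, vial, syringe, oximeter) is moved more than 40 mm (distance of any of pump_bottle, vial_blue, syringe, oximeter from where it was at the start of the episode above 0.04 m).
It also fails if it takes over 61 s, if anything falls off the work surface, if the arm or the gripper's body presses on something with over 40 N, if the wrist force passes 120 N, or if a joint passes its speed limit or range.

## Robot

A 6-joint arm with a two-finger parallel gripper is mounted at the origin on the work surface; the furniture and walls round the work are solid. World frame = base frame: x ahead of the robot, y to its left, z up, the work surface at z = 0. Lengths are in mm, angles in rad, forces in N, time in s.
With the tool pointing down it reaches from about 250 to 725 mm from the base axis. Payload 9.7 kg.
Tool frame: the origin (TCP) lies at the very end of the fingers, on their centre line; the grasp point (between the pads) lies 19 mm behind it; z points along the fingers, y is the line along which they close (so a half turn about z gives the same grasp; the last joint's range is limited). The gripper opens to 85 mm and grips with 20 to 120 N. Pads are 22 mm wide; open, the fingers measure 114 mm over their backs; the gripper's body (76 mm by 85 mm) begins 54 mm behind the grasp point. The pads swing forward as they close: fully open they stand 13 mm farther back than shut.
Start: joints at [-1.153, 0.087, 0.176, 1.66, 0, 1.571], TCP at [223.16, -502.689, 231.284] pointing down, gripper open.
Joint ranges: [-3.13, 3.13], [-0.85, 1.81], [-1.15, 1.24], [-2.2, 2.28], [-1.44, 1.52], [-3.14, 3.14]. Speed limits (rad/s): [2.22, 2.22, 2.57, 3.14, 3.14, 3.14].

## Interface

Orientations are given as a unit quaternion [w, x, y, z].
In Python, from bench import r gives the robot as it stands. The module is installed in compiled form; this text tells all that it offers. Calls block until the motion is done:
- r.move_to(position, orientation): joint-space move of the TCP to a pose.
- r.movel(position, ori=None, vel=150): straight line of the TCP; ori=None keeps the orientation; vel is the mean speed in mm/s.
- r.goto_joints(angles): joint-space move.
- r.release() and r.grab(): open the fingers fully, or close them until they stop; the grip force is fixed at half the most.
- r.pause(seconds).
- r.solve_ik(position, orientation): joint angles nearest the present ones, or None.
- r.grab_frame(name): name is "scene" or "top" or "wrist"; returns the picture (384x512x3 uint8, blue, green, red); there is no depth.
- r.camera_model(name): a dict with "K" (3x3 intrinsics, pixels), "extrinsics" (4x4, takes a point from world to camera coordinates). Camera axes: x right, y down, z forward; pixel columns grow to the right and rows downward; lengths in mm; the calibration is good to about 2 mm. A picture is of the moment at which its call begins: read the wrist's pose just before it. camera_model takes no time and is no camera call; for the wrist camera it gives the pose at the moment of the call.
A pose or a line that the arm cannot do raises r.Unreachable and nothing moves.
- r.finish_job(): hands the job in; it is judged then, once.
Readings, each from a call of its own:
- r.read_time_s(): time.
- r.read_q(): joint angles.
- r.read_qd(): joint speeds.
- r.read_joint_efforts(): joint torques, N m.
- r.read_position(): TCP position.
- r.read_tool_rot(): TCP orientation.
- r.read_contact_force(): force on the tool from outside, world axes, zero at the start.
- r.read_ft_torque(): the same for the moment, N m.
- r.read_opening(): finger opening in mm.
- r.read_grip_force(): force on a finger pad.
Only numpy, scipy, OpenCV 4.12 (cv2) and the standard library are available. Lean on these libraries where they do the work, as an engineer would, in place of code of your own. Each camera call takes 0.05 s, during which the arm holds its last target. There are 200 camera calls.

## Working session

There is one attempt and no reset: what is moved stays moved. The work goes in short steps, each a Python script; the robot and the scene stay as the last script left them, time stands still between calls to the robot, and variables do not carry over. Pictures are saved under pics/ and viewed, at most 11 in all, crops included, and the job is handed in when it is done.

```bash
mkdir -p pics; python3 - <<'E'
from bench import r
import cv2,numpy as np
for n in("scene","top"):
    f=r.grab_frame(n); cv2.imwrite(f"pics/{n}0.png",f)
    c=r.camera_model(n); print(n,np.round(c["K"],1).tolist(),np.round(c["extrinsics"],3).tolist())
print(r.read_tool_rot(),r.read_time_s())
E
```

```text
scene [[347.9, 0.0, 257.0], [0.0, 347.9, 189.8], [0.0, 0.0, 1.0]] [[-0.679, -0.735, -0.004, 324.111], [-0.559, 0.52, -0.646, 404.041], [0.477, -0.436, -0.763, 713.893], [0.0, 0.0, 0.0, 1.0]]
top [[371.3, 0.0, 259.1], [0.0, 371.3, 190.0], [0.0, 0.0, 1.0]] [[-0.014, -1.0, 0.006, -83.645], [-0.999, 0.014, -0.041, 548.865], [0.041, -0.007, -0.999, 956.0], [0.0, 0.0, 0.0, 1.0]]
[-5.84538236e-04  9.78258797e-01  2.07387004e-01 -1.18709184e-04] 0.1
```

View pics/top0.png

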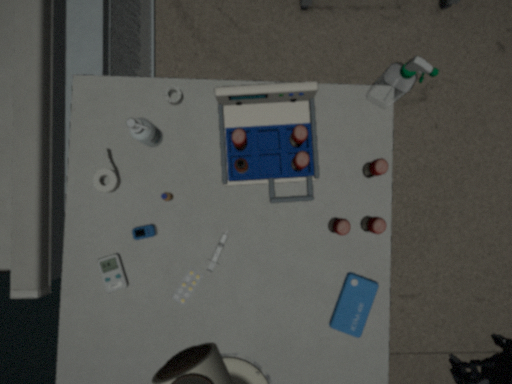

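View pics/scene0.png

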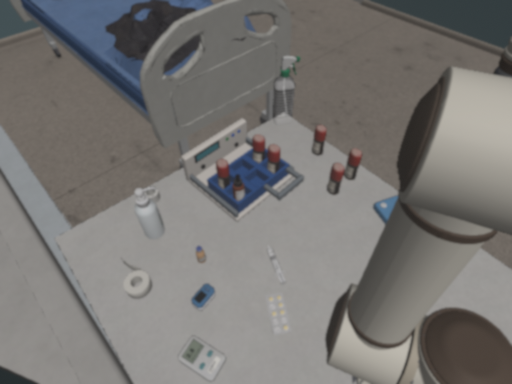

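The top view shows the front row as dropper (241,165), empty, red (301,160), and the rear row as red (239,138), empty, red (299,133). So cells 2 and 5 are empty. The spares are at (340,227), (375,225) and (376,168). I'll enlarge this to measure.

```bash
python3 - <<'E'
import cv2
f=cv2.imread("pics/top0.png")
cv2.imwrite("pics/c1.png",cv2.convertScaleAbs(cv2.resize(f[75:245,205:400],None,fx=4,fy=3.5,interpolation=cv2.INTER_CUBIC)if 0 else cv2.resize(f[78:228,205:405],None,fx=4,fy=4,interpolation=cv2.INTER_CUBIC),alpha=1.6))
E
cat > h.py <<'E'
import numpy as np,cv2
from bench import r
def px2w(cam,u,v,z,c=None):
    c=c or r.camera_model(cam); K,E=np.array(c["K"]),np.array(c["extrinsics"])
    d=E[:3,:3].T@np.linalg.inv(K)@[u,v,1]; o=-E[:3,:3].T@E[:3,3]
    return (o+d*(z-o[2])/d[2])[:2]
def w2px(cam,p,c=None):
    c=c or r.camera_model(cam); q=np.array(c["K"])@(np.array(c["extrinsics"])@[*p,1])[:3]
    return q[:2]/q[2]
def down(a):
    """tool down, tool y axis (closing line) at world angle a; keep a in range near -pi..pi"""
    # x axis of tool at angle b=a+pi/2 (z down: y = z x x)
    b=a+np.pi/2
    return [0,np.cos(b/2),np.sin(b/2),0] if np.cos(b/2)>=0 else [0,-np.cos(b/2),-np.sin(b/2),0]
E
```

```text
(no output)
```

View pics/c1.png

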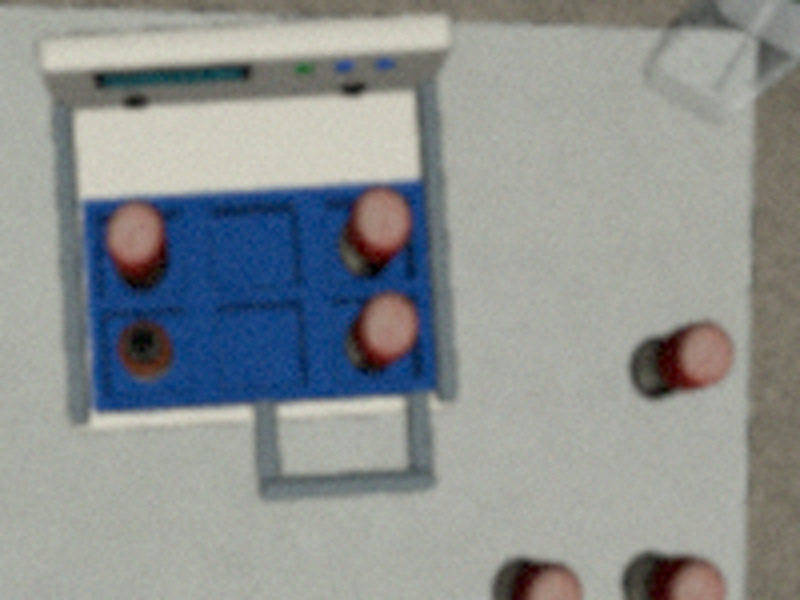

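```bash
python3 - <<'E'
from h import *
g=lambda n,cx,cy,z:print(n,np.round(px2w("top",205+cx/4-.375,78+cy/4-.375,z),1))
for n,x,y in(("FL",97,411),("RL",85,201),("RR",424,182),("FR",437,390),("c5 ur",298,208),("c2 ur",304,302),("c4ur",182,215),("c6ur",411,201)):g(n,x,y,59)
for n,x,y in(("barL",262,487),("barR",434,477)):g(n,x,y,59)
g("wallL",44,55,105);g("wallR",450,30,105);
for n,x,y in(("dockFL",90,425),("dockFR",455,395)):g(n,x,y,16)
for n,x,y in(("s4",136,228),("s6",381,219),("s3",388,324),("A",706,355)):g(n,x,y,131 if n!="A" else 106)
for n,u,v in(("B",340,227-1),("C",375,225-1)):print(n,px2w("top",u,v,95))
a=r.camera_model("wrist");print(np.round(a["K"],0).tolist()); E=np.array(a["extrinsics"]);print(-E[:3,:3].T@E[:3,3])
f=r.grab_frame("wrist");cv2.imwrite("pics/w0.png",f)
E
```

```text
FL [570.6 -16.4]
RL [701.8 -10.3]
RR [ 711.1 -222. ]
FR [ 580.8 -227.5]
c5 ur [ 695.7 -143.1]
c2 ur [ 636.8 -145.8]
c4ur [692.3 -70.7]
c6ur [ 699.2 -213.7]
barL [ 522.1 -117.9]
barR [ 526.8 -224.6]
wallL [779.9   9.4]
wallR [ 792.1 -232.5]
dockFL [564.5  -8.6]
dockFR [ 580.8 -245.9]
s4 [670.7 -45.2]
s6 [ 674.1 -186.1]
s3 [ 613.4 -189. ]
A [ 595.6 -379.6]
B [ 456.00316751 -281.5991793 ]
C [ 459.53819083 -364.9933752 ]
[[304.0, 0.0, 253.0], [0.0, 304.0, 192.0], [0.0, 0.0, 1.0]]
[ 295.13024767 -471.93604879  373.81074657]
```

View pics/w0.png

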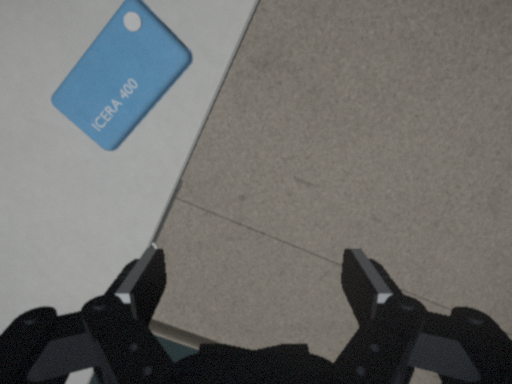

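The wrist camera looks ahead along tool +x. I'll move above the spares to see their yaws.

```bash
cat >> h.py <<'E'
def down(b):
    """tool down, tool x axis at world angle b"""
    return [0,float(np.cos(b/2)),float(np.sin(b/2)),0]
E
python3 - <<'E'
from h import *
r.move_to([420,-310,270],down(0.0))
c=r.camera_model("wrist"); f=r.grab_frame("wrist")
import pickle; pickle.dump(c,open("cw1.pkl","wb"))
cv2.imwrite("pics/w1.png",cv2.convertScaleAbs(cv2.resize(f[:,:],(800,600),interpolation=cv2.INTER_CUBIC),alpha=1.5))
for p in([595.6,-379.6,106],[456,-281.6,106],[459.5,-365,106],[673,-117,25]):print(w2px("wrist",p,c)*800/512)
print(r.read_q(),r.read_time_s())
E
```

```text
[519.39755748 -37.53830628]
[349.40950187 216.72920715]
[479.62323701 211.24261415]
[ 103.3258614 -128.6654714]
[-6.37399121e-01  3.80836206e-02  1.99918364e-01  1.73302786e+00
 -1.98870617e-04  2.50460170e+00] 1.275
```

View pics/w1.png

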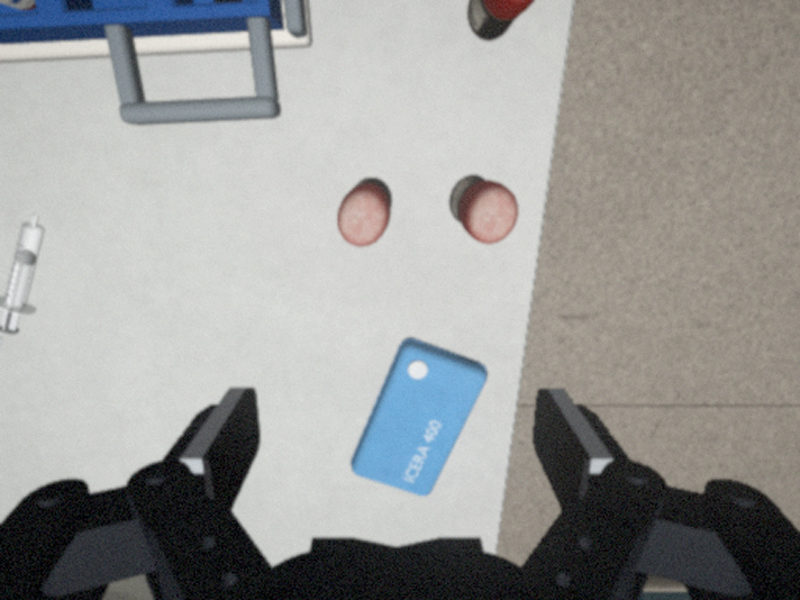

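B's cap top is at (364,216) and C's at (491,214) in the enlarged picture. Both are elliptical with tilted long axes. I'll fit ellipses to the pink top faces.

```bash
python3 - <<'E'
from h import *
import pickle
c=pickle.load(open("cw1.pkl","rb"))
f=cv2.imread("pics/w1.png").astype(int)
for n,(u,v) in dict(B=(364,216),C=(491,214)).items():
    roi=np.zeros(f.shape[:2],bool); roi[v-50:v+50,u-50:u+50]=1
    m=(roi&(f[...,2]>150)&(f[...,2]-f[...,0]>25)&(f[...,1]>95)).astype(np.uint8)
    cs,_=cv2.findContours(m,cv2.RETR_EXTERNAL,cv2.CHAIN_APPROX_NONE)
    k=max(cs,key=cv2.contourArea)[:,0].astype(float)
    w=np.array([px2w("wrist",*((p+.5)*512/800-.5),106,c) for p in k]).astype(np.float32)
    print(n,cv2.fitEllipse(w))
E
```

```text
B ((454.1850280761719, -289.3548889160156), (30.14979362487793, 34.09551239013672), 70.34442901611328)
C ((456.1277160644531, -373.3848571777344), (29.354921340942383, 34.88345718383789), 66.21622467041016)
```

```bash
python3 - <<'E'
from h import *
o=down(np.radians(-22)); p=np.array([454.2,-289.4])
print([r.solve_ik([*q,z],down(-.74)) is not None for q in((673,-117),(611,-120)) for z in(96,215,240)])
r.move_to([*p,150],o); r.movel([*p,70],vel=80)
r.grab(); print(r.read_opening(),r.read_grip_force(),r.read_position(),r.read_contact_force())
r.movel([*p,225],vel=120); r.pause(.2)
print(r.read_opening(),r.read_grip_force(),r.read_position(),r.read_time_s())
f=r.grab_frame("wrist");cv2.imwrite("pics/w2.png",cv2.convertScaleAbs(f,alpha=1.6))
E
```

```text
[True, True, True, True, True, True]
32.082297560532105 59.94184364564717 [ 454.50101171 -289.54266577   70.525185  ] [0.43685512 0.46902518 4.44570602]
31.8162647739777 59.48894117027521 [ 454.05835101 -289.30192391  224.52600579] 5.1833
```

View pics/w2.png

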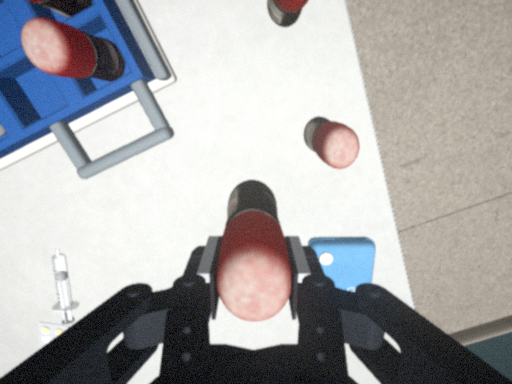

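The bottle is held upright, with the cap at (254,285) between the pads. Next I'll stage near the tray and check the cell positions from the wrist camera.

```bash
python3 - <<'E'
from h import *
import pickle
r.move_to([560,-60,260],down(-.74)); r.pause(.2)
c=r.camera_model("wrist"); f=r.grab_frame("wrist"); pickle.dump(c,open("cw3.pkl","wb"))
f=cv2.resize(f,(800,600),interpolation=cv2.INTER_CUBIC)
f=cv2.convertScaleAbs(f,alpha=1.6)
y=.045; R=np.array([[np.cos(y),-np.sin(y)],[np.sin(y),np.cos(y)]])
for q in((611,-119.9),(673,-117.1)):
    k=[w2px("wrist",[*(np.array(q)+R@[26*a,26*b]),59],c)*800/512 for a,b in((1,1),(1,-1),(-1,-1),(-1,1))]
    cv2.polylines(f,[np.int32(k)],True,(0,255,255),1)
cv2.imwrite("pics/w3.png",f); print(r.read_time_s())
E
```

```text
9.9833
```

View pics/w3.png

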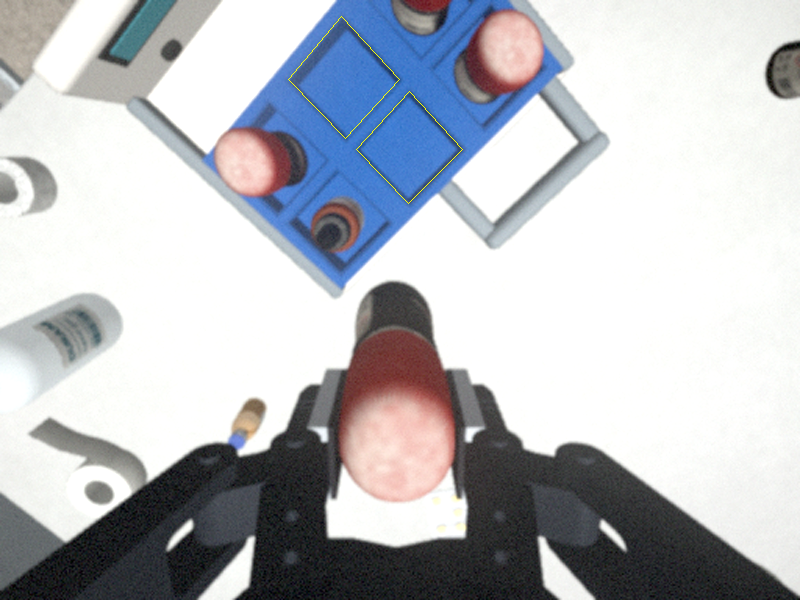

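The projected cells (yellow) match the wells, with cell 5 at about (344,78) and cell 2 at about (410,148). Now I'll place the bottle in cell 5.

```bash
python3 - <<'E'
from h import *
o=down(-.74); p=[673,-117]
r.movel([*p,260],o,vel=150)
r.movel([*p,140],vel=120)
for z in (125,115,105,100,97,96,95.5):
    r.movel([*p,z],vel=40); F=r.read_contact_force(); print(z,np.round(F,1),np.round(r.read_position(),1))
    if F[2]>8: break
print(r.read_time_s())
E
```

```text
125 [-0.4 -0.4 -1. ] [ 672.8 -117.   124.7]
115 [-0.1 -0.1  0. ] [ 672.8 -117.   114.6]
105 [ 0.5 -0.4 -1. ] [ 672.8 -117.   104.6]
100 [-0.5  0.6 -1. ] [ 672.8 -117.    99.6]
97 [ 0.4  0.5 -1.4] [ 672.9 -117.    96.8]
96 [-0.1 -0.4 -0.8] [ 673. -117.   96.]
95.5 [0.7 0.5 1.3] [ 673.1 -117.    95.6]
14.475
```

```bash
python3 - <<'E'
from h import *
p=[673,-117]
r.release(); print(r.read_opening(),r.read_contact_force())
r.movel([*p,225],vel=120)
r.movel([590,-60,240],vel=250); r.pause(.1)
f=r.grab_frame("wrist")
cv2.imwrite("pics/w4.png",cv2.convertScaleAbs(f,alpha=1.5)); print(r.read_time_s())
E
```

```text
85.47895779674282 [-0.33986491  0.50532716 -0.15312433]
16.975
```

View pics/w4.png

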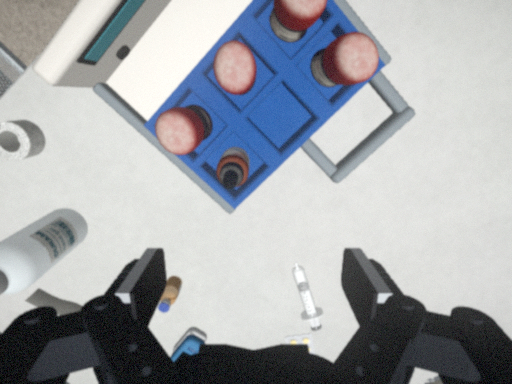

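The bottle stands in cell 5 at (235,68), and the other bottles are undisturbed. Now the second spare (C) goes into cell 2.

```bash
python3 - <<'E'
from h import *
p=np.array([456.1,-373.4])
r.move_to([*p,160],down(np.radians(-24))); r.movel([*p,70],vel=100)
r.grab(); print(r.read_opening(),r.read_position())
r.movel([*p,240],vel=120); print(r.read_opening(),r.read_time_s())
p=[611,-119.9]
r.move_to([*p,250],down(-.74)); r.pause(.2); r.movel([*p,140],vel=120)
for z in (125,115,105,100,97,96,95.5):
    r.movel([*p,z],vel=40); F=r.read_contact_force(); print(z,np.round(F,1),np.round(r.read_position(),1))
    if F[2]>8 or abs(F[:2]).max()>8: break
print(r.read_time_s(),r.read_opening())
f=r.grab_frame("scene")[110:230,160:320]
cv2.imwrite("pics/s5.png",cv2.convertScaleAbs(cv2.resize(f,None,fx=4,fy=4,interpolation=cv2.INTER_CUBIC),alpha=1.5))
E
```

```text
32.02142822240723 [ 456.44946659 -373.59764508   70.64925333]
32.03335490480822 24.5667
125 [-0.3 -0.9 -1. ] [ 610.9 -119.9  124.7]
115 [0.3 0.1 0.3] [ 610.8 -119.8  114.6]
105 [ 0.2 -0.  -1.2] [ 610.8 -119.9  104.6]
100 [-0.2  0.2 -0.7] [ 610.8 -119.9   99.7]
97 [-0.6  0.4 -0.6] [ 610.9 -119.9   96.8]
96 [ 0.1  0.3 -0.6] [ 611.  -119.9   96. ]
95.5 [-0.5  0.5  0.7] [ 611.1 -119.9   95.7]
32.6833 32.10300714509502
```

View pics/s5.png

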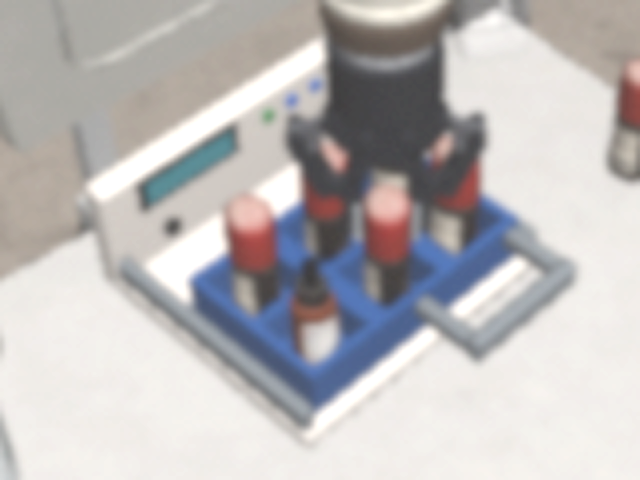

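The bottle is between the pads in cell 2 at (388,240). I'll release, retreat and check.

```bash
python3 - <<'E'
from h import *
p=[611,-119.9]
r.release(); print(r.read_opening(),r.read_contact_force())
r.movel([*p,225],vel=120)
r.movel([530,-60,240],vel=250); r.grab(); r.pause(.1)
f=r.grab_frame("wrist")
cv2.imwrite("pics/w6.png",cv2.convertScaleAbs(f,alpha=1.5)); print(r.read_time_s(),r.read_q())
q=[475,-171]
for z in(42,150):print(r.solve_ik([*q,z],down(0)))
E
```

```text
85.27592916390172 [ 0.73425223 -0.64112057  0.56065224]
36.0 [-1.12740697e-01  5.02046094e-02  1.54268365e-01  1.67473841e+00
  1.51781923e-05 -2.51432745e+00]
[-0.34555558 -0.0088245  -0.28902985  1.29059097  0.          2.79603707]
[-0.34555558 -0.03621752 -0.10669775  1.50031609  0.          2.79603707]
```

View pics/w6.png

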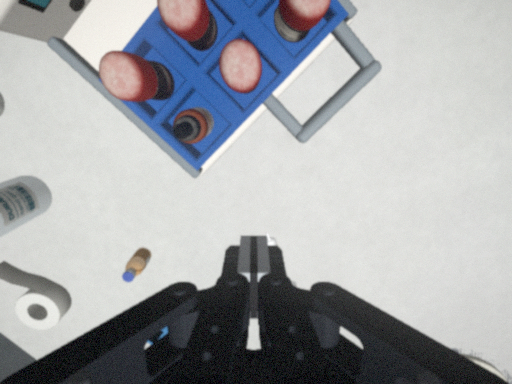

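All six cells are full, with the cell 2 bottle at (241,65), and the tray is still out. Now I'll push the handle bar gently with closed fingers.

```bash
python3 - <<'E'
from h import *
y=.045; d=np.array([np.cos(y),np.sin(y)]); h=np.array([524.4,-171.2]); o=down(np.pi+y)
P=lambda s,z:[*(h+s*d),z]
r.move_to(P(-60,180),o); r.movel(P(-60,38),vel=150); print(r.read_time_s())
r.movel(P(-25,38),vel=60)
for s in list(range(-15,40,10))+list(range(38,60,2)):
    r.movel(P(s,38),vel=40); F=r.read_contact_force()@np.r_[d,0]; t=(r.read_position()[:2]-h)@d
    print(s,round(F,1),round(t,1))
    if F<-18: break
print(r.read_time_s())
c=r.camera_model("top");f=cv2.convertScaleAbs(cv2.resize(r.grab_frame("top")[78:228,205:405],None,fx=4,fy=4,interpolation=cv2.INTER_CUBIC),alpha=1.6)
cv2.imwrite("pics/t7.png",f)
E
```

```text
38.9333
-15 -1.3 -14.7
-5 -0.4 -4.6
5 -0.2 5.4
15 0.8 15.4
25 -0.7 25.4
35 0.1 35.4
38 0.3 38.2
40 -2.8 40.1
42 -7.9 41.0
44 -18.2 41.1
43.0667
```

It hit a hard stop at the expected 60 mm of travel. I'll back off and check.

```bash
python3 - <<'E'
from h import *
y=.045; d=np.array([np.cos(y),np.sin(y)]); h=np.array([524.4,-171.2])
r.movel([*(h-40*d),38],vel=80); r.movel([*(h-40*d),200],vel=150); r.move_to([350,-171,230],down(np.pi+y)); r.pause(.3)
f=cv2.convertScaleAbs(cv2.resize(r.grab_frame("top")[78:228,205:405],None,fx=4,fy=4,interpolation=cv2.INTER_CUBIC),alpha=1.6)
cv2.imwrite("pics/t8.png",f); print(r.read_time_s())
E
```

```text
46.5083
```

View pics/t8.png

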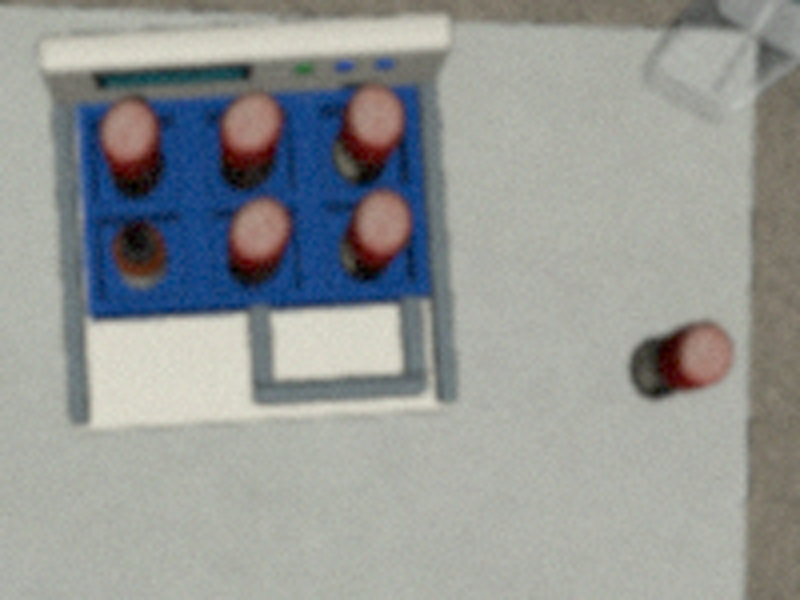

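The tray is against the wall with all six cells full and upright, and the third spare is untouched at (706,355). Handing in.

```bash
python3 -c "
from bench import r
print(r.finish_job())"
```

```text
the job is handed in; nothing more can be done
None
```

The job is handed in: spares now stand in the two empty cells (2 and 5), the tray is home against its stop, the third spare is untouched, and the arm is clear; the hand-in call returned no verdict.

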